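# Index the decorating wheel to the white vase and lock it

## Robot

A 6-joint arm with a two-finger parallel gripper is mounted at the origin on the work surface. World frame = base frame: x ahead of the robot, y to its left, z up, the work surface at z = 0. Lengths are in m, angles in degrees, forces in N, time in s.
With the tool pointing down it reaches from about 0.4 to 0.825 m from the base axis. Payload 7 kg.
Tool frame: the origin (TCP) lies midway between the tips of the shut fingers; the grasp point (between the pads) lies 19 mm behind it; z points along the fingers, y is the line along which they close (so a half turn about z gives the same grasp; the last joint's range is limited). The gripper opens to 88 mm and grips with 3 to 60 N. Pads are 19 mm wide; open, the fingers measure 130 mm over their backs; the gripper's body (78 mm by 193 mm) begins 47 mm behind the grasp point.
Start: joints at [-49.956, 20.546, 0.682, 0, -70.136, -16.507], TCP at [0.27, -0.619, 0.227] pointing down, gripper open.
Joint ranges: [-176.03, 176.03], [-82.01, 121.73], [-58.28, 71.71], [-173.87, 95.51], [-174.79, -0.11], [-173.66, 173.66]. Speed limits (degrees/s): [136.94, 136.94, 172.46, 180, 180, 180].

## Interface

Orientations are given as [roll, pitch, yaw] about the fixed x, y, z axes, in that order (R = Rz(yaw) Ry(pitch) Rx(roll)).
In Python, from plant import ctrl gives the robot as it stands. The module is installed in compiled form; this text tells all that it offers.
- The arm moves only by the tool send_rows, never from a script. Its argument "plan" is a list that holds one entry, the list of rows, each a list of 6 numbers: the shift along the tool's x, y, z in shares of 60 cm (1.0 is 60 cm), then the turn, a rotation vector about the tool's x, y, z in shares of 180 degrees (1.0 is 180 degrees). A call has 1 to 8 rows; each row is the pose to reach, as a shift and turn from the pose commanded when the call began, along the tool's axes at that moment; what a row does not reach only later rows make up. A row lasts 1/12 s, in which the tool goes at most 41.7 mm and 7.16 degrees, less where a joint would pass 70% of its speed; a pose out of reach is approached as far as the arm can. Shift and turn numbers lie between -1 and 1, and a call with a number outside is refused. A call with a gripper value outside its range is refused whole. "fingers" is the opening, from 0 (shut) to 1 (fully open), set as the call begins (left out, the last holds). The fingers move at their own pace and stop on an object; the grip force is fixed at half the most. Time passes only in rows, so rows that repeat a pose let the fingers close. It gives the time, the measured TCP pose, the force, the opening and the grip force at its end, in the units of the state.
- ctrl.get_obs(): the state, without advancing time (a new reading comes with each control period).
- ctrl.snapshot(name): name is "scene" or "side" or "wrist"; returns a dict with "img" (400x640x3 uint8, red, green, blue), "K" (3x3 intrinsics, pixels), "k1" (the pictures are not rectified: a ray, as slopes to the right and down, at radius r is drawn at 1 + k1 r^2 times it, then the intrinsics apply), "pose" (4x4, takes a point from camera to world coordinates). Camera axes: x right, y down, z forward; pixel columns grow to the right and rows downward; lengths in m; the calibration is good to about 2 mm. A picture is of the moment at which its call begins. There is no depth.
- ctrl.close_job(): hands the job in; it is judged then, once.
The state is a dict: "clock": time; "joint_pos": joint angles; "qvel": joint speeds; "tau": joint torques, N m; "tool_pos": TCP position; "orientation": TCP orientation; "force": force on the tool from outside, world axes, zero at the start; "moment": the same for the moment, N m; "opening": finger opening in m; "gripper_force": force on a finger pad.
Only numpy, scipy, OpenCV 4.12 (cv2) and the standard library are available. Lean on these libraries where they do the work, as an engineer would, in place of code of your own. Each camera call takes 0.05 s, during which the arm holds its last target. There are 200 camera calls.

## Task

Turn the decorating wheel by pushing the black pegs on its rim until the white vase with the blue band faces the front, opposite the blue lock housing, and only then push the red lock knob in, fully home, so that the wheel is locked there. Push gently: never force the wheel or the knob (stay below about 20 N), and if the lock stops short, ease off, nudge the wheel a few millimetres and try again until it goes in. Do not touch the pots or disturb anything else on the table.

Things in the scene. Friction and masses are not known exactly. Their poses are not given: they have to be found in the camera images.
- stand: Fixed stand of an indexing decorating wheel: dark steel foot 200 mm across. Origin on the table on the wheel's axis, z up. Its -x axis points to the FRONT, where the blue lock housing (22 mm deep, 40 wide, 56 high, 150 to 172 mm from the axis, white mark on top) stands. The wheel turns endlessly both ways, stiffly: 3 to 6 N on a peg at slow speed, more when faster; it stays where left.
- wheel_top (a point): Centre of the wheel's top, 60 mm up, does not turn. Wooden disc 272 mm across over a silver index rim (280 mm across, 32 to 50 mm up). Five places (cork, red tick) 72 degrees apart, 75 mm from the axis, a pot each. Halfway between them black rubber push pegs: 14 mm diameter, 128 mm from axis, 40 tall. Below each place the rim has a 15 mm wide notch (see lock).
- vase_white: The marked item: small white glazed vase with a blue band, loose on one of the five places of the wheel. 40 mm diameter, 60 mm tall, origin at the centre of its foot (60 mm above the table), z up. It stands only roughly on its place: up to 4 mm off the place's true centre.
- lock_knob (a point): Centre of the outer face of the red lock knob (disc 32 mm diameter, 12 thick), outside the blue housing, 41 mm up, 197 mm in front of the axis when out, as at the start. Pushed along +x of the stand it drives a plunger with a 12 mm ball nose: 2 mm free, then it enters only a notch facing it (centres the wheel if under about 2.5 mm off; up to 12 N), else it stops dead on the rim.
- lock (a joint): Travel of the lock plunger in m: 0 pulled out, 0.002 to 0.006 when blocked by the rim, 0.014 fully home against its hard stop in a notch. Friction 3 N; it stays where it is left. The index rim with the five notches was clamped askew by hand: the notches all stand up to 4 degrees off their places, together, to one side or the other, and can hardly be seen under the disc.
- pot_a: Unfired terracotta-coloured vase on another place of the wheel, 40 mm diameter at most, 60 mm tall, loose and up to 4 mm off its place's centre. Origin at the centre of its foot. Must not be touched.
- pot_b: Unfired terracotta-coloured cone on another place of the wheel, 40 mm diameter at most, 60 mm tall, loose and up to 4 mm off its place's centre. Origin at the centre of its foot. Must not be touched.
- pot_c: Unfired terracotta-coloured cup on another place of the wheel, 40 mm diameter at most, 60 mm tall, loose and up to 4 mm off its place's centre. Origin at the centre of its foot. Must not be touched.
- pot_d: Unfired dark brown cone on another place of the wheel, 40 mm diameter at most, 60 mm tall, loose and up to 4 mm off its place's centre. Origin at the centre of its foot. Must not be touched.
- brush_jar: Bystander: amber jar of brushes, 72 mm diameter, 90 mm high (brushes to 220 mm), origin under its centre.
- bowl_black: Bystander: black bowl, 110 mm diameter, 45 mm high, origin under its centre.
- rib_tool: Bystander: spatula lying on the table, about 0.25 m long, origin at its middle.
- clay_block: Bystander: brown clay block 130 x 110 x 75 mm, origin under its centre.
Mind the look-alikes: they are no part of the job. Leave any green or purple look-alike of the pot_a alone.

How it is judged (in metres and radians):
On the way, in this order (a step that is already met when the one before it is completed fails the run):
1. the white vase is brought to the front while the lock is still out (x of vase_white in the frame of stand below -0.05 m and y of vase_white in the frame of stand between -0.016 and 0.016 m and value of joint lock below 0.007 m), for 0.2 s.
2. the lock plunger is pushed home with the white vase at the front (x of vase_white in the frame of stand below -0.05 m and y of vase_white in the frame of stand between -0.016 and 0.016 m and value of joint lock above 0.012 m), for 0.2 s.
At the end, for the whole second after the job is handed in: The white vase stands at the front of the wheel (within 16 mm to either side of the line from the axis to the lock), the lock plunger is home in the notch (travel over 12 mm of 14), all five pots stand upright on the wheel, at rest (all of step 2 and linear speed of vase_white below 0.02 m/s and angle between each of vase_white, pot_a, pot_b, pot_c, pot_d's own z axis and vertical below 0.1 rad and height (world z) of each of vase_white, pot_a, pot_b, pot_c, pot_d above 0.055 m); the robot touches nothing.
It fails at once if the robot presses on anything with more than 30 N (contact force between any of the fingers, the arm and anything else above 30 N).
It fails at once if a pot is touched by the robot (contact force between any of the fingers, the arm and vase_white above 0.5 N or contact force between any of the fingers, the arm and pot_a above 0.5 N or contact force between any of the fingers, the arm and pot_b above 0.5 N or contact force between any of the fingers, the arm and pot_c above 0.5 N or contact force between any of the fingers, the arm and pot_d above 0.5 N).
It fails at once if a pot topples (angle between any of vase_white, pot_a, pot_b, pot_c, pot_d's own z axis and vertical above 0.3 rad).
It fails at once if a bystander is moved by more than 30 mm (distance of any of brush_jar, bowl_black, rib_tool, clay_block from where it was at the start of the episode above 0.03 m).
It also fails if it takes over 72 s, if anything falls off the work surface, if the arm or the gripper's body presses on something with over 40 N, if the wrist force passes 120 N, or if a joint passes its speed limit or range.

## Working session

There is one attempt and no reset: what is moved stays moved. The work goes in short steps, Python scripts to look and compute and a tool call to move; the robot and the scene stay as the last step left them, time stands still between calls to the robot, and variables do not carry over. Pictures are saved under pics/ and viewed, at most 10 in all, crops included, and the job is handed in when it is done.

Besides the shell and the picture viewer there is one more tool, called as name(argument=value, ...), one argument or row to a line, values as JSON. send_rows: Moves the arm, as the interface text tells. Its arguments: {"type":"object","properties":{"plan":{"type":"array","items":{"type":"array","items":{"type":"array","items":{"type":"number"}}}},"fingers":{"type":"number"}},"required":["plan"]}

```bash
mkdir -p pics; cat > h.py <<'E'
import numpy as np, cv2
from plant import ctrl
def snap(cam,name):
    s=ctrl.snapshot(cam); cv2.imwrite(f'pics/{name}.png',s['img'][:,:,::-1])
    np.savez(f'pics/{name}.npz',**s); return s
def load(name): return dict(np.load(f'pics/{name}.npz'))
def ray(s,u,v):
    K=s['K'];d=np.array([(u-K[0,2])/K[0,0],(v-K[1,2])/K[1,1]]);p=d.copy()
    for _ in range(30): p=d/(1+float(s['k1'])*(p@p))
    T=s['pose'];return T[:3,3],T[:3,:3]@np.array([p[0],p[1],1])
def at(s,u,v,z):
    o,d=ray(s,u,v);return o+d*(z-o[2])/d[2]
def proj(s,P):
    T=s['pose'];c=T[:3,:3].T@(np.array(P)-T[:3,3]);p=c[:2]/c[2];p=p*(1+float(s['k1'])*(p@p))
    return np.array([s['K'][0,0]*p[0]+s['K'][0,2],s['K'][1,1]*p[1]+s['K'][1,2]])
E
python3 - <<'E'
from h import *
a=snap('scene','s0');b=snap('side','d0')
for s in(a,b):print(s['pose'].round(3).tolist())
cv2.imwrite('pics/both.png',np.vstack([cv2.resize(x['img'],(480,300)) for x in (a,b)])[:,:,::-1])
print({k:np.round(v,3) if not isinstance(v,str) else v for k,v in ctrl.get_obs().items()})
E
```

```text
[[0.811, 0.454, -0.37, 0.943], [0.585, -0.611, 0.533, -0.588], [0.016, -0.649, -0.761, 0.941], [0.0, 0.0, 0.0, 1.0]]
[[0.98, -0.143, 0.135, 0.327], [-0.197, -0.709, 0.677, -0.99], [-0.001, -0.69, -0.724, 1.147], [0.0, 0.0, 0.0, 1.0]]
{'clock': np.float64(0.1), 'joint_pos': array([-4.9955e+01,  2.0588e+01,  6.4000e-01, -1.8000e-02, -7.0135e+01,
       -1.6506e+01]), 'qvel': array([-0.027, -0.151,  0.145,  0.113, -0.053,  0.107]), 'tau': array([-2.0000e-03, -5.8416e+01,  2.9375e+01,  7.0160e+00,  1.0000e-02,
       -0.0000e+00]), 'tool_pos': array([ 0.269, -0.618,  0.226]), 'orientation': array([ 1.79916e+02, -8.00000e-03, -1.56468e+02]), 'force': array([ 0.607, -0.118, -0.275]), 'moment': array([0.024, 0.024, 0.01 ]), 'gripper_force': np.float64(0.0), 'opening': np.float64(0.088)}
```

View pics/s0.png

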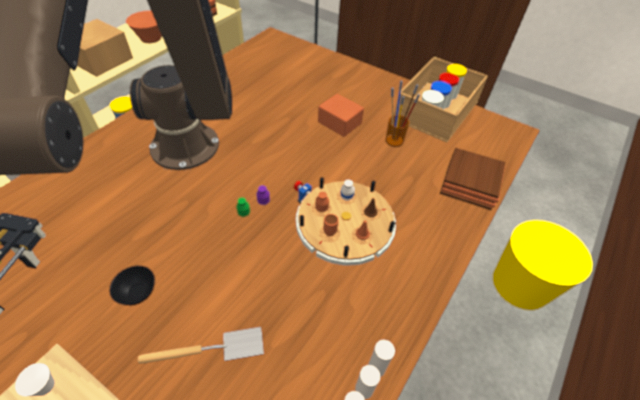

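View pics/d0.png

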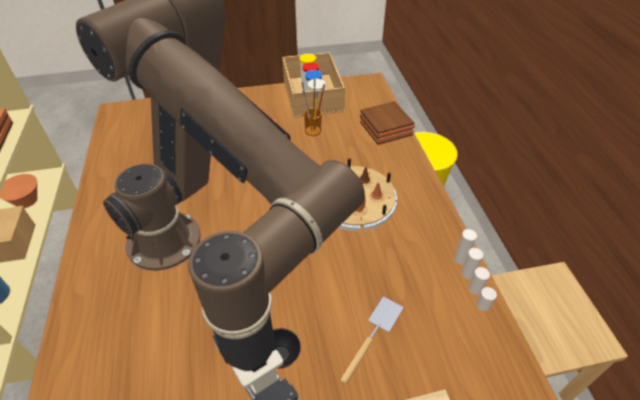

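The scene view shows the wheel centred near (346,216), the white vase at (348,188), the knob at about (299,187), and pegs around (321,183), (373,186), (392,227), (346,251) and (302,220). I'll enlarge it.

```bash
python3 - <<'E'
from h import *
s=load('s0');c=s['img'][165:270,280:410]
cv2.imwrite('pics/c0.png',cv2.resize(c,None,fx=6,fy=5.7,interpolation=cv2.INTER_CUBIC)[:,:,::-1])
for u,v,z in [(346,216,.06),(299,187,.041),(348,196,.06)]:print(at(s,u,v,z))
E
```

```text
[0.63807705 0.03024236 0.06      ]
[0.45592103 0.05237145 0.041     ]
[0.60296258 0.09639947 0.06      ]
```

View pics/c0.png

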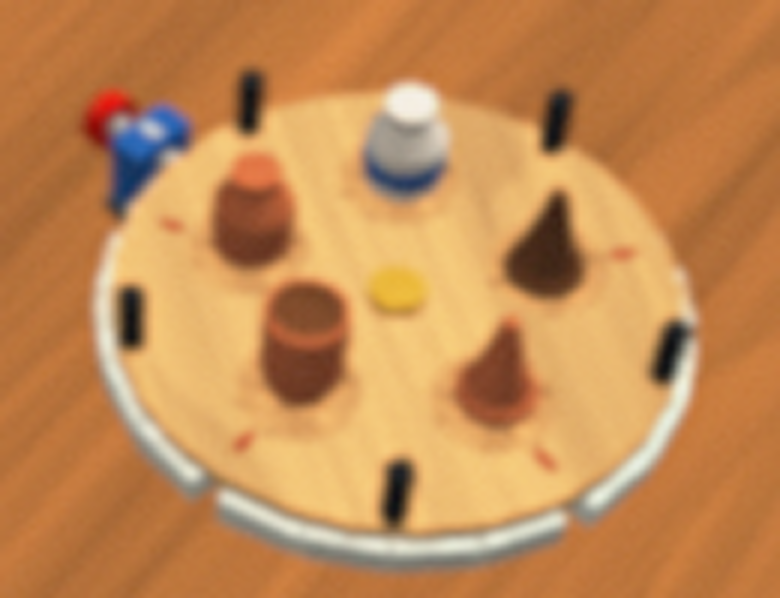

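```bash
python3 - <<'E'
from h import *
from scipy.optimize import least_squares
s=load('s0')
px=lambda p:np.array([280+(p[0]+.5)/6-.5,165+(p[1]+.5)/5.7-.5])
base=[(249,130),(554,148),(664,379),(396,522),(131,345)]
top=[(252,75),(559,95),(677,326),(401,464),(130,290)]
ticks=[(172,225),(243,441),(545,459),(622,254)]
B=np.array([at(s,*px(p),.06) for p in base]);T=np.array([at(s,*px(p),.1) for p in top])
# order ccw/cw doesn't matter: free fit using model angles
def model(q):
    r=[]
    for P in (B,T):
        d=P[:,:2]-q[:2]; a=np.arctan2(d[:,1],d[:,0]); r+=list(np.hypot(*d.T)-.128)
        e=(a-q[2]+np.pi/5)%(2*np.pi/5)-np.pi/5; r+=list(e*.128)
    return np.array(r)
f=min((least_squares(model,[.638,.03,t]) for t in np.linspace(0,1.25,6)),key=lambda f:f.cost);print(f.x,np.degrees(f.x[2])%72,(f.fun*1000).round(1))
c=f.x[:2]
def pol(p,z):
    P=at(s,*px(p),z)[:2]-c;return np.hypot(*P).round(4),np.degrees(np.arctan2(P[1],P[0])).round(1)
for n,p,z in [('knob',(110,112),.041),('white mark',(155,128),.056),('housing top',(155,123),.056),('hub',(397,290),.06),('vase foot',(404,180),.06),('vase top',(411,100),.12),
 ('notch1',(208,482),.05),('notch2',(573,513),.05),('notch1b',(208,493),.041),('notch2b',(578,520),.041),('notch3?',(681,272),.05)]+[('tick',t,.06) for t in ticks]+[('pegB',t,.06) for t in base]:
    print(n,pol(p,z),at(s,*px(p),z).round(4))
E
```

```text
[0.6381711  0.02888518 0.23975725] 13.737078661593252 [-0.5  0.6  0.8  2.8  0.4  0.2 -1.1 -1.   1.2  1.2  1.2 -0.7 -0.6 -2.3
  0.2 -0.9  1.6  0.4 -0.1 -1.5]
knob (np.float64(0.1942), np.float64(170.9)) [0.4464 0.0595 0.041 ]
white mark (np.float64(0.1604), np.float64(171.3)) [0.4796 0.0531 0.056 ]
housing top (np.float64(0.1629), np.float64(170.5)) [0.4775 0.0559 0.056 ]
hub (np.float64(0.0031), np.float64(123.5)) [0.6365 0.0314 0.06  ]
vase foot (np.float64(0.0751), np.float64(119.9)) [0.6007 0.094  0.06  ]
vase top (np.float64(0.0758), np.float64(121.4)) [0.5987 0.0936 0.12  ]
notch1 (np.float64(0.1366), np.float64(-94.9)) [ 0.6264 -0.1072  0.05  ]
notch2 (np.float64(0.1385), np.float64(-23.1)) [ 0.7655 -0.0256  0.05  ]
notch1b (np.float64(0.1366), np.float64(-94.8)) [ 0.6267 -0.1073  0.041 ]
notch2b (np.float64(0.1389), np.float64(-21.4)) [ 0.7674 -0.0219  0.041 ]
notch3? (np.float64(0.1406), np.float64(45.6)) [0.7365 0.1294 0.05  ]
tick (np.float64(0.1142), np.float64(-166.4)) [0.5271 0.002  0.06  ]
tick (np.float64(0.1141), np.float64(-94.4)) [ 0.6294 -0.0849  0.06  ]
tick (np.float64(0.1129), np.float64(-22.1)) [ 0.7428 -0.0136  0.06  ]
tick (np.float64(0.1123), np.float64(49.8)) [0.7106 0.1147 0.06  ]
pegB (np.float64(0.1275), np.float64(157.8)) [0.5201 0.077  0.06  ]
pegB (np.float64(0.1286), np.float64(85.2)) [0.6488 0.157  0.06  ]
pegB (np.float64(0.1288), np.float64(13.3)) [0.7635 0.0585 0.06  ]
pegB (np.float64(0.1308), np.float64(-57.7)) [ 0.708  -0.0817  0.06  ]
pegB (np.float64(0.1284), np.float64(-129.7)) [ 0.5561 -0.0699  0.06  ]
```

```bash
cat >> h.py <<'E'
from scipy.spatial.transform import Rotation as Ro
C=np.array([.638,.029])
def row(x,y,z,yaw,o=None):
    o=o or ctrl.get_obs();R=Ro.from_euler('xyz',o['orientation'],degrees=True)
    G=Ro.from_euler('xyz',[180,0,yaw],degrees=True)
    return np.r_[R.inv().apply(np.array([x,y,z])-o['tool_pos'])*100,(R.inv()*G).as_rotvec(degrees=True)].round(2).tolist()
def behind(th,back,r=.128):
    t=np.radians(th);d=np.array([-np.sin(t),np.cos(t)]);p=C+r*np.array([np.cos(t),np.sin(t)])-back*d
    return p,th+90+180
E
python3 - <<'E'
from h import *
p,y=behind(-130.3,.04);print(p,y-360,row(*p,.2,y))
E
```

```text
[ 0.52470418 -0.04274996] -220.3 [-46.4, 42.58, 2.63, 0.07, -0.05, 63.83]
```

Units first: shifts go in shares of 60 cm and turns go in shares of 180 degrees. So -46.4 cm / 60 = -0.7733, 42.6 cm / 60 = 0.71, 63.8 degrees / 180 = 0.3544.

send_rows(
  plan=[
    [[-0.7733,0.71,0.0433,0.0006,0,0.3544],[-0.7733,0.71,0.0433,0.0006,0,0.3544],[-0.7733,0.71,0.0433,0.0006,0,0.3544],[-0.7733,0.71,0.0433,0.0006,0,0.3544],[-0.7733,0.71,0.0433,0.0006,0,0.3544],[-0.7733,0.71,0.0433,0.0006,0,0.3544],[-0.7733,0.71,0.0433,0.0006,0,0.3544],[-0.7733,0.71,0.0433,0.0006,0,0.3544]],
  ],
  fingers=0,
)

```text
clock: 0.77
tool_pos: [0.3951, -0.3361, 0.2137]
orientation: [-179.9, 0.0, 150.4]
force: [0.8, -0.1, -0.5]
opening: 0.04
gripper_force: 0.0
```

```bash
python3 - <<'E'
from h import *
p,y=behind(-130.3,.04);print(row(*p,.2,y),ctrl.get_obs()['tool_pos'])
E
```

```text
[3.24, 31.91, 1.34, -0.06, 0.03, 10.67] [ 0.39508679 -0.33610923  0.21374215]
```

To row units: 28.5 cm / 60 = 0.475, 2.9 cm / 60 = 0.0483, 8 degrees / 180 = 0.0444.

send_rows(
  plan=[
    [[0.0483,0.475,0.02,0,0,0.0444],[0.0483,0.475,0.02,0,0,0.0444],[0.0483,0.475,0.02,0,0,0.0444],[0.0483,0.475,0.02,0,0,0.0444],[0.0483,0.475,0.02,0,0,0.0444],[0.0483,0.475,0.02,0,0,0.0444],[0.0483,0.475,0.02,0,0,0.0444],[0.0483,0.475,0.02,0,0,0.0444]],
  ],
)

```text
clock: 1.43
tool_pos: [0.5114, -0.0702, 0.2011]
orientation: [-180.0, 0.1, 142.9]
force: [-0.5, -0.8, 0.3]
opening: 0.0007
gripper_force: 0.0
```

```bash
python3 - <<'E'
from h import *
p,y=behind(-130.3,.04);print(row(*p,.2,y),row(*p,.076,y),ctrl.get_obs()['tool_pos'])
s=snap('wrist','w0');print(s['pose'].round(3).tolist())
E
```

```text
[0.59, 2.99, 0.11, -0.02, 0.05, 3.24] [0.61, 2.99, 12.51, -0.02, 0.05, 3.24] [ 0.51143158 -0.07016464  0.20114389]
[[0.602, 0.758, 0.249, 0.443], [0.798, -0.572, -0.188, -0.02], [0.0, 0.312, -0.95, 0.359], [0.0, 0.0, 0.0, 1.0]]
```

View pics/w0.png

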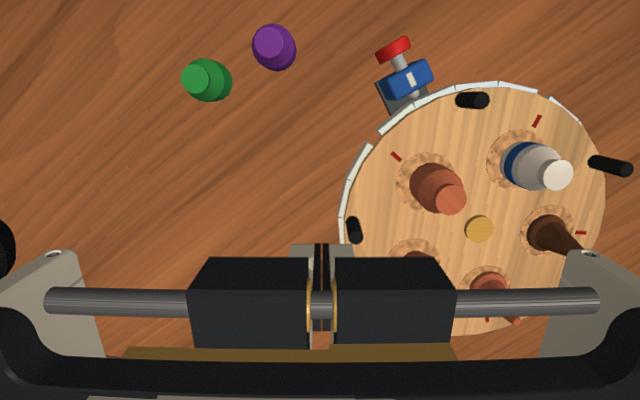

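Very useful: the wrist view shows the hub (479,228), rim gaps near (370,147) and (549,99), the housing (410,79) and the knob (394,48). I'll enlarge it.

```bash
python3 - <<'E'
from h import *
s=load('w0');c=s['img'][30:250,330:610]
cv2.imwrite('pics/c1.png',cv2.resize(c,(784,616-22),interpolation=cv2.INTER_CUBIC)[:,:,::-1])
E
```

```text
(no output)
```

View pics/c1.png

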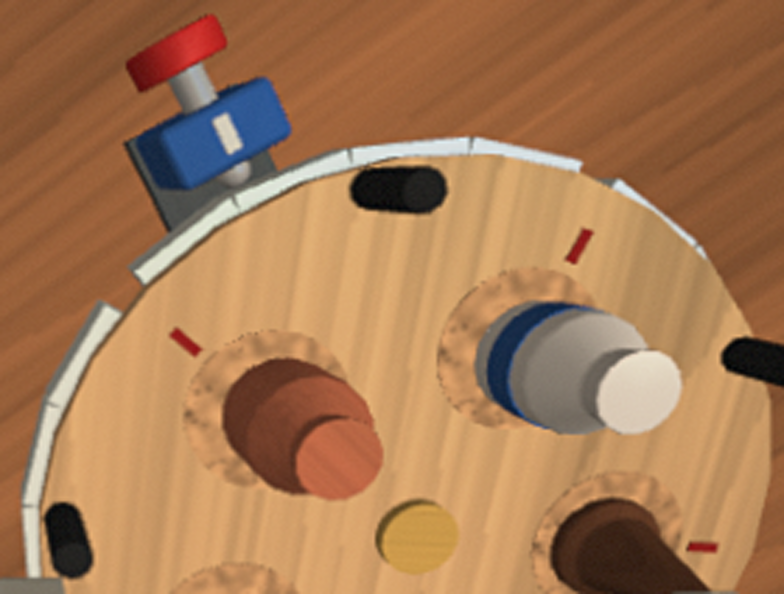

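```bash
python3 - <<'E'
from h import *
from scipy.optimize import least_squares
s=load('w0');w=lambda p,z:at(s,330+(p[0]+.5)/2.8-.5,30+(p[1]+.5)/2.7-.5,z)[:2]
ticks=np.array([w(p,.06) for p in [(185,341),(579,246),(702,547)]])
hub=w((418,540),.064)
def model(q):
    d=ticks-q[:2];a=np.arctan2(d[:,1],d[:,0])
    return np.r_[np.hypot(*d.T)-.1135,((a-q[2]+np.pi/5)%(2*np.pi/5)-np.pi/5)*.113]
f=least_squares(model,[.638,.029,np.radians(49.7)]);c=f.x[:2]
print(f.x,np.degrees(f.x[2]),(f.fun*1e3).round(1),hub)
for n,p,z in [('hub',(418,540),.064),('mark',(228,133),.056),('nose',(236,172),.041),('knobtopfront',(170,35),.057),('knobtop back',(183,57),.057),
 ('n1a',(133,268),.05),('n1b',(103,302),.05),('n2a',(580,160),.05),('n2b',(617,180),.05),('pegtop1',(425,191),.1),('pegtop base',(368,189),.06)]+[('tick',t,.06) for t in [(185,341),(579,246),(702,547)]]:
    P=w(p,z);d=P-c;print(n,P.round(4),np.hypot(*d).round(4),np.degrees(np.arctan2(d[1],d[0])).round(2))
E
```

```text
[0.6384111  0.03094213 0.86737504] 49.696929172623086 [ 0.6  0.2  0.6  0.3 -0.  -0.3] [0.63948742 0.0303154 ]
hub [0.6395 0.0303] 0.0012 -30.21
mark [0.4791 0.0529] 0.1608 172.14
nose [0.4934 0.0517] 0.1465 171.86
knobtopfront [0.4433 0.0545] 0.1965 173.12
knobtop back [0.4511 0.0541] 0.1887 172.96
n1a [0.4984 0.0044] 0.1425 -169.27
n1b [ 0.502  -0.0104] 0.1425 -163.13
n2a [0.5569 0.1461] 0.1411 125.27
n2b [0.5706 0.1538] 0.1404 118.89
pegtop1 [0.5199 0.0787] 0.1277 158.07
pegtop base [0.5202 0.079 ] 0.1276 157.88
tick [0.5276 0.0036] 0.1141 -166.14
tick [0.5787 0.1277] 0.1137 121.68
tick [0.7125 0.1178] 0.1141 49.55
```

```bash
sed -i 's/^C=.*/C=np.array([.6385,.0303])/' h.py; python3 - <<'E'
from h import *
o=ctrl.get_obs();p,y=behind(-130.3,.04);print(p,row(*p,.076,y),o['tool_pos'],o['orientation'])
E
```

```text
[ 0.52520418 -0.04144996] [0.65, 3.37, 12.5, -0.09, 0.01, 3.25] [ 0.51014943 -0.07212389  0.2010366 ] [-1.79912257e+02  1.19172002e-02  1.42952199e+02]
```

To row units: 12.5 cm / 60 = 0.2083, 3.4 cm / 60 = 0.0567, 3.2 degrees / 180 = 0.0178.

send_rows(
  plan=[
    [[0.01,0.0567,0.0333,0,0,0.0178],[0.01,0.0567,0.0667,0,0,0.0178],[0.01,0.0567,0.1,0,0,0.0178],[0.01,0.0567,0.1333,0,0,0.0178],[0.01,0.0567,0.1667,0,0,0.0178],[0.01,0.0567,0.1917,0,0,0.0178],[0.01,0.0567,0.2083,0,0,0.0178],[0.01,0.0567,0.2083,0,0,0.0178]],
  ],
)

```text
clock: 2.15
tool_pos: [0.5233, -0.0457, 0.0745]
orientation: [-179.8, -0.1, 139.4]
force: [-0.5, 0.6, -0.4]
opening: 0.0002
gripper_force: 0.0
```

```bash
python3 - <<'E'
from h import *
o=ctrl.get_obs();print(o['tool_pos'],o['orientation'],o['force'])
for t,b in [(-130.3,.02)]+[(a,.0165) for a in(-130.3,-127,-124,-121,-118,-115,-112)]:
    p,y=behind(t,b);print(row(*p,.076,y))
E
```

```text
[ 0.52326765 -0.04570532  0.07450686] [-1.79756532e+02 -9.42798327e-02  1.39424293e+02] [-0.5098309   0.58702331 -0.40641003]
[-1.87, 0.46, -0.15, -0.24, -0.09, -0.28]
[-2.22, 0.46, -0.15, -0.24, -0.09, -0.28]
[-2.96, 0.39, -0.16, -0.24, -0.1, -3.58]
[-3.64, 0.36, -0.16, -0.24, -0.11, -6.58]
[-4.31, 0.37, -0.16, -0.24, -0.11, -9.58]
[-4.98, 0.42, -0.16, -0.23, -0.12, -12.58]
[-5.66, 0.49, -0.16, -0.23, -0.13, -15.58]
[-6.32, 0.61, -0.16, -0.23, -0.13, -18.58]
```

To row units: -2.5 cm / 60 = -0.0417, 0.46 cm / 60 = 0.0077, -1.6 degrees / 180 = -0.0089.

send_rows(
  plan=[
    [[-0.01,0.0067,-0.0017,-0.0011,0,-0.0017],[-0.02,0.0077,-0.0025,-0.0011,0,-0.0017],[-0.025,0.0077,-0.0025,-0.0011,0,-0.0017],[-0.0283,0.0077,-0.0025,-0.0011,0,-0.0017],[-0.0317,0.0077,-0.0025,-0.0011,0,-0.0017],[-0.035,0.0077,-0.0025,-0.0011,0,-0.0017],[-0.0383,0.0075,-0.0025,-0.0011,0,-0.005],[-0.0417,0.0072,-0.0025,-0.0011,0,-0.0089]],
  ],
)

```text
clock: 2.82
tool_pos: [0.5462, -0.0577, 0.0781]
orientation: [179.9, -0.0, 141.1]
force: [-2.9, 2.7, 3.2]
opening: 0.0004
gripper_force: 1.8
```

```bash
python3 - <<'E'
from h import *
o=ctrl.get_obs();print(o['tool_pos'],o['orientation'],o['force'])
for a in (-130,-129,-128,-127,-126,-125,-124,-123,-122,-121,-120,-119,-118):
    p,y=behind(a,.0165);print(a,row(*p,.076,y))
E
```

```text
[ 0.54622605 -0.05771964  0.0780619 ] [ 1.79890620e+02 -1.77219637e-03  1.41143100e+02] [-2.85497499  2.71118266  3.18385631]
-130 [0.24, -0.12, 0.21, 0.11, -0.0, 1.14]
-129 [0.02, -0.15, 0.21, 0.11, -0.0, 0.14]
-128 [-0.2, -0.18, 0.21, 0.11, -0.0, -0.86]
-127 [-0.43, -0.2, 0.21, 0.11, 0.0, -1.86]
-126 [-0.65, -0.22, 0.21, 0.11, 0.0, -2.86]
-125 [-0.88, -0.24, 0.21, 0.11, 0.0, -3.86]
-124 [-1.1, -0.25, 0.21, 0.11, 0.0, -4.86]
-123 [-1.33, -0.26, 0.21, 0.11, 0.0, -5.86]
-122 [-1.55, -0.26, 0.21, 0.11, 0.0, -6.86]
-121 [-1.78, -0.26, 0.21, 0.11, 0.01, -7.86]
-120 [-2.0, -0.26, 0.21, 0.11, 0.01, -8.86]
-119 [-2.23, -0.25, 0.21, 0.11, 0.01, -9.86]
-118 [-2.45, -0.24, 0.21, 0.11, 0.01, -10.86]
```

To row units: -2.05 cm / 60 = -0.0342, -1.55 cm / 60 = -0.0258, -1.2 degrees / 180 = -0.0067.

send_rows(
  plan=[
    [[-0.005,-0.0017,0,0,0,-0.0067],[-0.0092,-0.0025,0,0,0,-0.0133],[-0.0133,-0.0033,0,0,0,-0.02],[-0.0175,-0.0037,0,0,0,-0.0261],[-0.0217,-0.004,0,0,0,-0.0322],[-0.0258,-0.0043,0,0,0,-0.0383],[-0.03,-0.0043,0,0,0,-0.0439],[-0.0342,-0.0043,0,0,0,-0.05]],
  ],
)

```text
clock: 3.48
tool_pos: [0.5615, -0.0721, 0.0781]
orientation: [179.8, 0.1, 150.2]
force: [-0.2, 5.6, 0.5]
opening: 0.0005
gripper_force: 2.4
```

```bash
python3 - <<'E'
from h import *
o=ctrl.get_obs();print(o['tool_pos'],o['orientation'],o['force'])
for a in (-120,-119,-118,-116,-114,-112,-110,-108):
    p,y=behind(a,.0165);print(a,row(*p,.076,y))
E
```

```text
[ 0.56147432 -0.07213028  0.07807164] [1.79827596e+02 7.45276776e-02 1.50199354e+02] [-0.22914924  5.64665787  0.49997097]
-120 [0.1, -0.08, 0.21, 0.17, 0.07, 0.2]
-119 [-0.12, -0.11, 0.21, 0.17, 0.08, -0.8]
-118 [-0.35, -0.13, 0.21, 0.17, 0.08, -1.8]
-116 [-0.8, -0.17, 0.21, 0.17, 0.08, -3.8]
-114 [-1.25, -0.19, 0.21, 0.17, 0.08, -5.8]
-112 [-1.7, -0.19, 0.21, 0.17, 0.09, -7.8]
-110 [-2.15, -0.18, 0.21, 0.17, 0.09, -9.8]
-108 [-2.6, -0.15, 0.21, 0.16, 0.09, -11.8]
```

To row units: -2.6 cm / 60 = -0.0433, -1.7 cm / 60 = -0.0283, -11.8 degrees / 180 = -0.0656.

send_rows(
  plan=[
    [[-0.005,-0.0017,0.0008,0,0,-0.0083],[-0.0108,-0.0025,0.0017,0,0,-0.0167],[-0.0167,-0.003,0.0017,0,0,-0.025],[-0.0225,-0.0032,0.0017,0,0,-0.0333],[-0.0283,-0.0032,0.0017,0,0,-0.0417],[-0.0333,-0.003,0.0017,0,0,-0.05],[-0.0383,-0.0028,0.0017,0,0,-0.0583],[-0.0433,-0.0025,0.0017,0,0,-0.0656]],
  ],
)

```text
clock: 4.15
tool_pos: [0.5834, -0.0863, 0.0774]
orientation: [179.8, 0.1, 162.0]
force: [-2.0, 6.3, 3.0]
opening: 0.0003
gripper_force: 2.9
```

```bash
python3 - <<'E'
from h import *
o=ctrl.get_obs();print(o['tool_pos'],o['orientation'],o['force'])
for a in (-108,-106,-104,-102,-100,-98,-96):
    p,y=behind(a,.0165);print(a,row(*p,.076,y))
E
```

```text
[ 0.58341687 -0.08631829  0.07743123] [1.79841586e+02 1.25209469e-01 1.62039511e+02] [-2.03197368  6.32971265  3.01531327]
-108 [0.02, -0.01, 0.14, 0.16, 0.13, 0.04]
-106 [-0.43, -0.06, 0.14, 0.16, 0.13, -1.96]
-104 [-0.88, -0.09, 0.14, 0.15, 0.13, -3.96]
-102 [-1.33, -0.11, 0.15, 0.15, 0.13, -5.96]
-100 [-1.78, -0.11, 0.15, 0.15, 0.14, -7.96]
-98 [-2.23, -0.1, 0.15, 0.15, 0.14, -9.96]
-96 [-2.68, -0.07, 0.15, 0.14, 0.14, -11.96]
```

To row units: -2.7 cm / 60 = -0.045, -0.11 cm / 60 = -0.0018, -12 degrees / 180 = -0.0667.

send_rows(
  plan=[
    [[-0.0058,-0.0008,0.0008,0,0,-0.0083],[-0.0117,-0.0013,0.0017,0,0,-0.0167],[-0.0175,-0.0017,0.0017,0,0,-0.025],[-0.0233,-0.0018,0.0017,0,0,-0.0333],[-0.0283,-0.0018,0.0017,0,0,-0.0417],[-0.0342,-0.0017,0.0017,0,0,-0.05],[-0.04,-0.0015,0.0017,0,0,-0.0583],[-0.045,-0.0012,0.0017,0,0,-0.0667]],
  ],
)

```text
clock: 4.82
tool_pos: [0.608, -0.0959, 0.0762]
orientation: [179.9, 0.1, 174.0]
force: [-3.1, 3.5, 3.5]
opening: 0.0005
gripper_force: 2.4
```

```bash
python3 - <<'E'
from h import *
o=ctrl.get_obs();print(o['tool_pos'],o['orientation'],o['force'])
for a in (-96,-94,-92,-90,-88,-86,-85,-84,-83):
    p,y=behind(a,.0165);print(a,row(*p,.076,y))
E
```

```text
[ 0.60804782 -0.0958513   0.0762078 ] [1.79912647e+02 6.01979452e-02 1.74019127e+02] [-3.05256268  3.49148308  3.53676399]
-96 [-0.06, 0.06, 0.02, 0.09, 0.06, 0.02]
-94 [-0.51, 0.01, 0.02, 0.09, 0.06, -1.98]
-92 [-0.96, -0.02, 0.02, 0.09, 0.06, -3.98]
-90 [-1.41, -0.04, 0.02, 0.08, 0.06, -5.98]
-88 [-1.86, -0.04, 0.02, 0.08, 0.07, -7.98]
-86 [-2.31, -0.03, 0.02, 0.08, 0.07, -9.98]
-85 [-2.53, -0.02, 0.02, 0.08, 0.07, -10.98]
-84 [-2.76, 0.0, 0.02, 0.08, 0.07, -11.98]
-83 [-2.98, 0.02, 0.02, 0.08, 0.07, -12.98]
```

To row units: -2.8 cm / 60 = -0.0467, -0.03 cm / 60 = -0.0005, -12 degrees / 180 = -0.0667.

send_rows(
  plan=[
    [[-0.0067,0.0003,0,0,0,-0.0094],[-0.0133,0,0,0,0,-0.0189],[-0.02,-0.0003,0,0,0,-0.0283],[-0.0267,-0.0005,0,0,0,-0.0378],[-0.0333,-0.0005,0,0,0,-0.0467],[-0.0383,-0.0003,0,0,0,-0.0544],[-0.0433,-0.0002,0,0,0,-0.0622],[-0.0467,0,0,0,0,-0.0667]],
  ],
)

```text
clock: 5.48
tool_pos: [0.6356, -0.0993, 0.076]
orientation: [180.0, 0.0, -174.0]
force: [-4.4, 2.2, 2.2]
opening: 0.0005
gripper_force: 2.0
```

```bash
python3 - <<'E'
from h import *
s=snap('wrist','w1');o=ctrl.get_obs();print(o['tool_pos'],o['orientation'],o['force'])
for a in (-84,-82,-80.4):
    p,y=behind(a,.0165);print(a,row(*p,.076,y))
def P(r,t,z):return np.r_[C+r*np.array([np.cos(np.radians(t)),np.sin(np.radians(t))]),z]
for n,q in [('hub',P(0,0,.064)),('mark',P(.161,172,.056)),('fronttick',P(.114,168,.06)),('tick+72',P(.114,168-72,.06)),('tick-72',P(.114,240,.06)),('peg',P(.128,-84,.1))]:print(n,proj(s,q).round())
E
```

```text
[ 0.63604031 -0.09926706  0.07602194] [ 1.79954694e+02  6.24150054e-02 -1.73983963e+02] [-1.74243987  0.61587369  2.03945461]
-84 [0.05, 0.06, 0.0, 0.05, 0.06, 0.02]
-82 [-0.4, 0.01, 0.0, 0.04, 0.06, -1.98]
-80.4 [-0.76, -0.02, 0.0, 0.04, 0.06, -3.58]
hub [531. 273.]
mark [642.  -2.]
fronttick [624.  91.]
tick+72 [683. 265.]
tick-72 [389. 163.]
peg [323. 313.]
```

```bash
python3 - <<'E'
from h import *
a=snap('scene','s1');w=load('w1')
c=cv2.resize(a['img'][165:270,280:410],(640,516),interpolation=cv2.INTER_CUBIC)
cv2.imwrite('pics/c2.png',c[:,:,::-1])
E
```

```text
(no output)
```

View pics/c2.png

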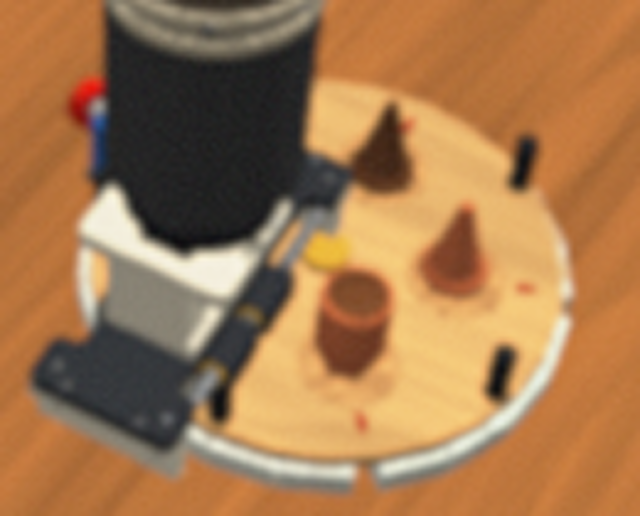

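The scene crop shows the wheel turned, with ticks at (361,422) and (525,288), pegs at (521,187) and (497,395), and a rim notch at (366,474). Next, the wheel angle from these.

```bash
python3 - <<'E'
from h import *
def ang(s,pts,kx,ky):
    for n,p,z,k in pts:
        P=at(s,280+(p[0]+.5)/kx-.5,165+(p[1]+.5)/ky-.5,z)[:2]-C
        print(n,np.hypot(*P).round(4),((np.degrees(np.arctan2(P[1],P[0]))-k)%72).round(1))
ang(load('s1'),[('tick',(361,422),.06,0),('tick',(525,288),.06,0),('tick',(406,128),.06,0),('peg',(520,188),.06,36),('peg',(497,396),.06,36),('pegtop',(527,142),.1,36),('pegtop',(507,352),.1,36),('notch',(366,471),.05,0),('notch',(570,310),.05,0)],4.923,4.914)
E
```

```text
tick 0.1144 23.4
tick 0.1127 23.7
tick 0.1096 24.8
peg 0.1266 22.9
peg 0.1293 23.5
pegtop 0.1251 23.9
pegtop 0.128 23.6
notch 0.1387 23.2
notch 0.14 22.8
```

To row units: -0.95 cm / 60 = -0.0158, -0.88 cm / 60 = -0.0147, -4.2 degrees / 180 = -0.0233.

send_rows(
  plan=[
    [[-0.0033,0.0002,0,0,0,-0.005],[-0.0067,0.0002,0,0,0,-0.01],[-0.01,0,0,0,0,-0.015],[-0.0125,0,0,0,0,-0.0189],[-0.0147,0,0,0,0,-0.0222],[-0.0158,0,0,0,0,-0.0233],[-0.0158,0,0,0,0,-0.0233],[-0.0158,0,0,0,0,-0.0233]],
  ],
)

```text
clock: 6.25
tool_pos: [0.6458, -0.0979, 0.0761]
orientation: [179.9, 0.1, -169.9]
force: [-2.6, -1.1, -0.7]
opening: 0.0006
gripper_force: 1.1
```

```bash
python3 - <<'E'
from h import *
o=ctrl.get_obs();print(o['tool_pos'],o['orientation'],o['force'])
# retreat: back off 15mm (+x tool), up, then to stand-off in front of the knob
p,y=behind(-80.2,.035);print(row(*p,.076,y))
f=np.radians(171.8);u=np.array([np.cos(f),np.sin(f)])
for r,z in [(.16,.20),(.225,.20),(.225,.036)]:print(r,z,C+r*u,row(*(C+r*u),z,171.8))
E
```

```text
[ 0.64577578 -0.09788282  0.07612365] [ 1.79945843e+02  1.45168653e-01 -1.69918125e+02] [-2.5987929  -1.08496552 -0.73774955]
[2.04, -0.03, 0.01, 0.05, 0.15, 0.28]
0.16 0.2 [0.4801358  0.05312063] [13.63, 17.78, -12.41, 0.08, 0.14, 18.28]
0.225 0.2 [0.41580035 0.06239151] [19.81, 19.82, -12.42, 0.08, 0.14, 18.28]
0.225 0.036 [0.41580035 0.06239151] [19.85, 19.8, 3.98, 0.08, 0.14, 18.28]
```

To row units: -16 cm / 60 = -0.2667, -15 cm / 60 = -0.25.

send_rows(
  plan=[
    [[0.0167,0,0,0,0,0],[0.0333,0,0,0,0,0],[0.0333,0,-0.05,0,0,0],[0.0333,0,-0.1,0,0,0],[0.0333,0,-0.15,0,0,0],[0.0333,0,-0.2,0,0,0],[0.0333,0,-0.25,0,0,0],[0.0333,0,-0.2667,0,0,0]],
  ],
)

```text
clock: 6.92
tool_pos: [0.6272, -0.1019, 0.2422]
orientation: [-180.0, 0.6, -169.9]
force: [0.7, 0.1, 0.4]
opening: 0.0003
gripper_force: 0.0
```

```bash
python3 - <<'E'
from h import *
f=np.radians(171.8);u=np.array([np.cos(f),np.sin(f)])
for r,z in [(.05,.24)]:print(row(*(C+r*u),z,171.8))
E
```

```text
[1.31, 14.39, 0.19, 0.05, 0.62, 18.33]
```

To row units: 14.4 cm / 60 = 0.24, 12 cm / 60 = 0.2, 18.3 degrees / 180 = 0.1017.

send_rows(
  plan=[
    [[0.0067,0.0667,0,0,0.0017,0.0333],[0.0133,0.1333,0,0,0.0017,0.0667],[0.02,0.2,0,0,0.0017,0.1],[0.0217,0.24,0,0,0.0017,0.1017],[0.0217,0.24,0,0,0.0017,0.1017],[0.0217,0.24,0,0,0.0017,0.1017],[0.0217,0.24,0,0,0.0017,0.1017]],
  ],
)

```text
clock: 7.5
tool_pos: [0.5874, 0.0378, 0.2366]
orientation: [179.9, -0.1, 171.8]
force: [0.1, -0.3, -0.0]
opening: 0.0004
gripper_force: 0.0
```

```bash
python3 - <<'E'
from h import *
s=snap('wrist','w2')
def P(r,t,z):return np.r_[C+r*np.array([np.cos(np.radians(t)),np.sin(np.radians(t))]),z]
q=[proj(s,P(.114,171.8,.06)),proj(s,P(.197,171.8,.041))];print(q)
u=int(q[0][0]);v0=max(0,int(q[1][1])-40)
u0=max(0,u-110);c=s['img'][v0:v0+150,u0:u0+220];print(u0,v0,c.shape)
cv2.imwrite('pics/c3.png',cv2.resize(c,None,fx=3.5,fy=3.5,interpolation=cv2.INTER_CUBIC)[:,:,::-1])
E
```

```text
[array([321.61077935, 120.34011434]), array([321.69733055,  34.51782968])]
211 0 (150, 220, 3)
```

View pics/c3.png

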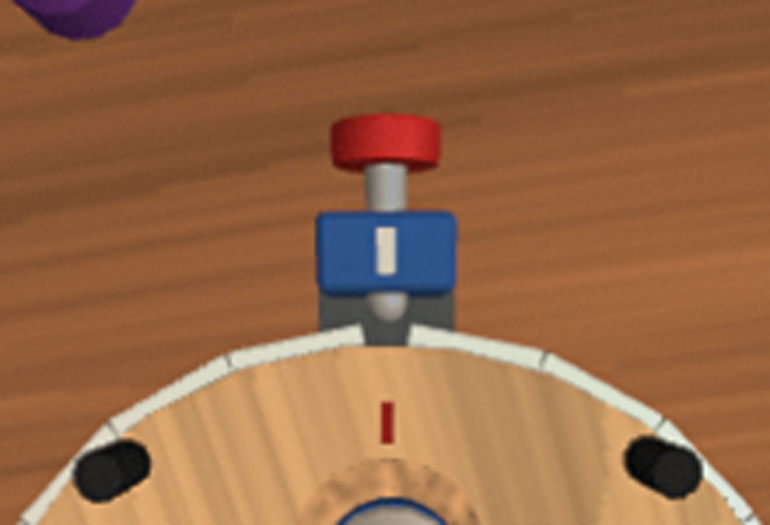

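The notch (x≈386), plunger nose (388) and tick (387) line up, with the vase at the front. Next I move out in front of the knob.

```bash
python3 - <<'E'
from h import *
f=np.radians(171.8);u=np.array([np.cos(f),np.sin(f)])
for r,z in [(.225,.236),(.225,.032),(.2065,.032),(.19,.032)]:print(row(*(C+r*u),z,171.8))
E
```

```text
[17.35, 0.03, 0.09, 0.06, -0.15, -0.01]
[17.3, 0.01, 20.49, 0.06, -0.15, -0.01]
[15.45, 0.01, 20.48, 0.06, -0.15, -0.01]
[13.8, 0.01, 20.48, 0.06, -0.15, -0.01]
```

To row units: 17.3 cm / 60 = 0.2883, 15 cm / 60 = 0.25.

send_rows(
  plan=[
    [[0.0667,0,0,0,0,0],[0.1333,0,0,0,0,0],[0.2,0,0,0,0,0],[0.25,0,0,0,0,0],[0.2883,0,0,0,0,0],[0.2883,0,0.05,0,0,0],[0.2883,0,0.1,0,0,0],[0.2883,0,0.1333,0,0,0]],
  ],
)

```text
clock: 8.22
tool_pos: [0.4152, 0.0616, 0.1554]
orientation: [179.9, -0.2, 171.7]
force: [-0.6, 0.2, 0.0]
opening: 0.0004
gripper_force: 0.0
```

```bash
python3 - <<'E'
from h import *
f=np.radians(171.8);u=np.array([np.cos(f),np.sin(f)])
o=ctrl.get_obs();print(o['tool_pos'],o['orientation'])
for r,z in [(.225,.032)]:print(row(*(C+r*u),z,171.8))
E
```

```text
[0.41523562 0.06164422 0.15543419] [ 1.79899116e+02 -1.68334299e-01  1.71721291e+02]
[-0.08, 0.06, 12.34, 0.1, -0.17, -0.08]
```

To row units: 12.2 cm / 60 = 0.2033, 12 cm / 60 = 0.2.

send_rows(
  plan=[
    [[0,0.0008,0.05,0,0,0],[0,0.0008,0.1,0,0,0],[0,0.0008,0.15,0,0,0],[0,0.0008,0.1833,0,0,0],[0,0.0008,0.2,0,0,0],[0,0.0008,0.2033,0,0,0],[0,0.0008,0.2033,0,0,0],[0,0.0008,0.2033,0,0,0]],
  ],
)

```text
clock: 8.88
tool_pos: [0.4164, 0.0631, 0.0354]
orientation: [179.9, -0.1, 171.8]
force: [1.1, -0.5, 0.4]
opening: 0.0001
gripper_force: 0.0
```

```bash
python3 - <<'E'
from h import *
f=np.radians(171.8);u=np.array([np.cos(f),np.sin(f)])
o=ctrl.get_obs();print(o['tool_pos'],o['orientation'],o['force'])
for r,z in [(.2065,.032),(.1925,.032)]:print(row(*(C+r*u),z,171.8))
E
```

```text
[0.41639814 0.06309259 0.03541081] [ 1.79934313e+02 -1.45509231e-01  1.71750546e+02] [ 1.13455334 -0.54843034  0.39576802]
[-1.8, -0.08, 0.34, 0.07, -0.15, -0.05]
[-3.2, -0.08, 0.33, 0.07, -0.15, -0.05]
```

To row units: -2.2 cm / 60 = -0.0367, -1.6 cm / 60 = -0.0267.

send_rows(
  plan=[
    [[-0.01,-0.0008,0,0,0,0],[-0.0183,-0.0013,0,0,0,0],[-0.0233,-0.0013,0,0,0,0],[-0.0267,-0.0013,0,0,0,0],[-0.0292,-0.0013,0,0,0,0],[-0.0317,-0.0013,0,0,0,0],[-0.0342,-0.0013,0,0,0,0],[-0.0367,-0.0013,0,0,0,0]],
  ],
)

```text
clock: 9.55
tool_pos: [0.4371, 0.0592, 0.0347]
orientation: [180.0, -0.2, 171.8]
force: [-2.7, 1.2, 2.1]
opening: 0.0004
gripper_force: 1.6
```

```bash
cat > st.py <<'E'
from h import *
o=ctrl.get_obs();f=np.radians(171.8);u=np.array([np.cos(f),np.sin(f)]);d=o['tool_pos'][:2]-C
print('r',d@u,'lat',d@[-u[1],u[0]],o['tool_pos'],'push',o['force'][:2]@u,o['force'])
E
python3 st.py
```

```text
r 0.20343843736173486 lat 7.519295135983983e-05 [0.43713075 0.05924178 0.03474389] push 2.8333918889774647 [-2.69170409  1.18634523  2.11683559]
```

To row units: -0.5 cm / 60 = -0.0083, -0.4 cm / 60 = -0.0067.

send_rows(
  plan=[
    [[-0.0017,0,0,0,0,0],[-0.0033,0,0,0,0,0],[-0.005,0,0,0,0,0],[-0.0067,0,0,0,0,0],[-0.0083,0,0,0,0,0]],
  ],
)

```text
clock: 9.97
tool_pos: [0.4423, 0.0585, 0.0347]
orientation: [180.0, -0.2, 171.8]
force: [-2.6, 1.4, 2.5]
opening: 0.0001
gripper_force: 1.6
```

```bash
python3 st.py
```

```text
r 0.1982071148903091 lat 4.969935266731576e-05 [0.44231222 0.05852088 0.03470762] push 2.7339641739120766 [-2.56737201  1.3520425   2.49901577]
```

Travel is already about 8 mm at only 3 N, so the nose is in the notch.

To row units: -0.5 cm / 60 = -0.0083, -0.45 cm / 60 = -0.0075.

send_rows(
  plan=[
    [[-0.0017,0,0,0,0,0],[-0.0033,0,0,0,0,0],[-0.005,0,0,0,0,0],[-0.0067,0,0,0,0,0],[-0.0075,0,0,0,0,0],[-0.0083,0,0,0,0,0]],
  ],
)

```text
clock: 10.47
tool_pos: [0.4471, 0.0578, 0.0347]
orientation: [180.0, -0.2, 171.8]
force: [-6.1, 1.3, 4.8]
opening: 0.0007
gripper_force: 3.5
```

```bash
python3 st.py
```

```text
r 0.1933727024171611 lat 6.68936677067529e-05 [0.44709475 0.05781433 0.03467645] push 6.223632178478307 [-6.09359487  1.34851188  4.84216107]
```

send_rows(
  plan=[
    [[-0.0008,0,0,0,0,0],[-0.0017,0,0,0,0,0],[-0.0017,0,0,0,0,0]],
  ],
)

```text
clock: 10.72
tool_pos: [0.4472, 0.0578, 0.0346]
orientation: [180.0, -0.3, 171.8]
force: [-9.5, 4.4, 6.6]
opening: 0.0006
gripper_force: 5.1
```

```bash
python3 st.py
```

```text
r 0.1933086631427987 lat 0.00011875140687730643 [0.44715074 0.05775387 0.0346078 ] push 10.045618899549565 [-9.51612247  4.39452957  6.63455256]
```

To row units: -0.1 cm / 60 = -0.0017, -0.05 cm / 60 = -0.0008.

send_rows(
  plan=[
    [[-0.0008,0,0,0,0,0],[-0.0017,0,0,0,0,0],[-0.0017,0,0,0,0,0]],
  ],
)

```text
clock: 10.97
tool_pos: [0.4472, 0.0576, 0.0345]
orientation: [180.0, -0.4, 171.8]
force: [-14.5, 7.3, 10.9]
opening: 0.0002
gripper_force: 7.8
```

```bash
python3 st.py
```

```text
r 0.19327376294182 lat 0.00026855828471140236 [0.44716392 0.05760062 0.03448355] push 15.430493613215706 [-14.53081946   7.34937762  10.92363333]
```

Hard stop reached. I'll back off and check by eye.

To row units: -20 cm / 60 = -0.3333, -16 cm / 60 = -0.2667.

send_rows(
  plan=[
    [[0.0167,0,0,0,0,0],[0.05,0,0,0,0,0],[0.0583,0,0,0,0,0],[0.0583,0,-0.0667,0,0,0],[0.0583,0,-0.1333,0,0,0],[0.0583,0,-0.2,0,0,0],[0.0583,0,-0.2667,0,0,0],[0.0583,0,-0.3333,0,0,0]],
  ],
)

```text
clock: 11.63
tool_pos: [0.4154, 0.0623, 0.2375]
orientation: [179.9, -0.1, 171.8]
force: [1.0, 0.8, -0.4]
opening: 0.0008
gripper_force: 0.0
```

To row units: -17.5 cm / 60 = -0.2917, -16 cm / 60 = -0.2667.

send_rows(
  plan=[
    [[-0.0667,0,0,0,0,0],[-0.1333,0,0,0,0,0],[-0.2,0,0,0,0,0],[-0.2667,0,0,0,0,0],[-0.2917,0,0,0,0,0],[-0.2917,0,0,0,0,0],[-0.2917,0,0,0,0,0]],
  ],
)

```text
clock: 12.22
tool_pos: [0.5893, 0.037, 0.2333]
orientation: [180.0, -0.2, 171.7]
force: [-0.8, -0.6, 0.1]
opening: 0.0004
gripper_force: 0.0
```

```bash
python3 - <<'E'
from h import *
s=snap('wrist','w3');c=s['img'][0:200,211:431]
cv2.imwrite('pics/c4.png',cv2.resize(c,None,fx=3,fy=3,interpolation=cv2.INTER_CUBIC)[:,:,::-1])
E
python3 st.py
```

```text
r 0.050433472865123924 lat 0.000280615874331723 [0.58854212 0.03721553 0.23378982] push -0.1845672746586495 [ 0.13089491 -0.38569038 -0.9590318 ]
```

View pics/c4.png

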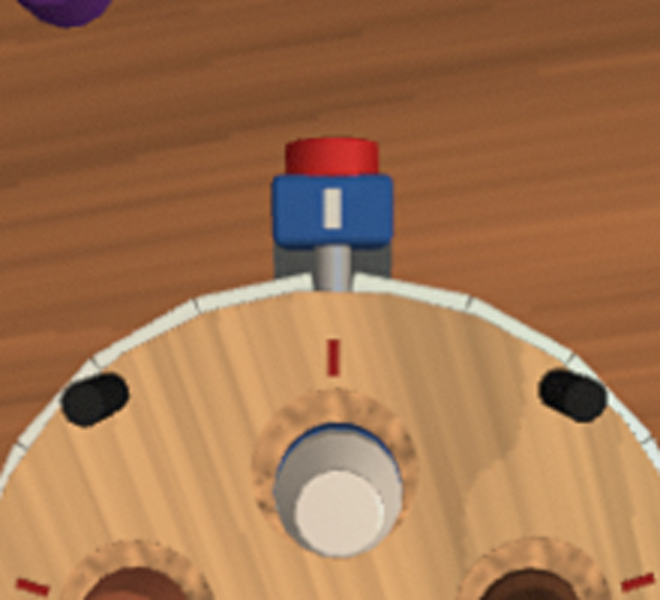

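The knob at (332,157) sits flush against the housing, the plunger is in the notch at (332,270), and the white vase stands upright at the front.

```bash
python3 -c "
from plant import ctrl
print(ctrl.close_job())"
```

```text
the job is handed in; nothing more can be done
None
```

The white vase is at the front with the lock knob pushed to its hard stop in the notch (about 15 N along the knob at the stop). No pot was touched as far as I could see, the arm is clear, and the job is handed in; no verdict was returned.

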